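# Load the air sampler and cap its port for the leak test

### The arm

A 6-joint arm with a two-finger parallel gripper is mounted at the origin on a cart in front of the work surface, level with it; the furniture and walls round the work are solid. World frame = base frame: x ahead of the robot, y to its left, z up, the work surface at z = 0. Lengths are in m, angles in degrees, forces in N, time in s.
With the tool pointing down it reaches from about 0.4 to 0.825 m from the base axis. Payload 7 kg.
Tool frame: the origin (TCP) lies at the very end of the fingers, on their centre line; the grasp point (between the pads) lies hold_point_z behind it (hold_point_z is the distance from the TCP to the grasp point, in m); z points along the fingers, y is the line along which they close (so a half turn about z gives the same grasp; the last joint's range is limited). The gripper opens to 88 mm and grips with 3 to 60 N. Pads are 19 mm wide; open, the fingers measure 130 mm over their backs; the gripper's body (78 mm by 193 mm) begins 47 mm behind the grasp point.
Start: joints at [-58.264, 20.546, 0.682, 0, -70.136, -16.507], TCP at [0.177, -0.651, 0.201] pointing down, gripper open.
Joint ranges: [-176.03, 176.03], [-82.01, 121.73], [-58.28, 71.71], [-173.87, 95.51], [-174.79, -0.11], [-173.66, 173.66]. Speed limits (degrees/s): [136.94, 136.94, 172.46, 180, 180, 180].

### API

Orientations are given as [roll, pitch, yaw] about the fixed x, y, z axes, in that order (R = Rz(yaw) Ry(pitch) Rx(roll)).
In Python, from plant import get_obs, snapshot, close_job, hold_point_z gives the robot as it stands.
- The arm moves only by the tool play_rows, never from a script. Its argument "commands" is a list that holds one entry, the list of rows, each a list of 7 numbers: the shift along the tool's x, y, z in cm, then the turn, a rotation vector about the tool's x, y, z in degrees, then the opening, from 0 (shut) to 1 (fully open). In form: [[[x, y, z, ax, ay, az, fingers], ...]]. A call has 1 to 20 rows; each row is the pose to reach, as a shift and turn from the pose commanded when the call began, along the tool's axes at that moment; what a row does not reach only later rows make up. A row lasts 1/12 s, in which the tool goes at most 41.7 mm and 7.16 degrees, less where a joint would pass 70% of its speed; a pose out of reach is approached as far as the arm can. A call with a gripper value outside its range is refused whole. The fingers move at their own pace and stop on an object; the grip force is fixed at half the most. Time passes only in rows, so rows that repeat a pose let the fingers close. It gives the time, the measured TCP pose, the force, the opening and the grip force at its end, in the units of the state.
- get_obs(): the state, without advancing time (a new reading comes with each control period).
- snapshot(name): name is "scene" or "side" or "wrist"; returns a dict with "frame" (400x640x3 uint8, red, green, blue), "camera_matrix" (3x3 intrinsics, pixels), "dist" ([k1, k2, p1, p2, k3] as OpenCV has them; the pictures are not rectified), "origin" and "attitude" of the camera in the world. Camera axes: x right, y down, z forward; pixel columns grow to the right and rows downward; lengths in m; the calibration is good to about 2 mm. A picture is of the moment at which its call begins. There is no depth.
- close_job(): hands the job in; it is judged then, once.
The state is a dict: "clock": time; "joint_pos": joint angles; "qvel": joint speeds; "tau": joint torques, N m; "tool_pos": TCP position; "orientation": TCP orientation; "force": force on the tool from outside, world axes, zero at the start; "moment": the same for the moment, N m; "opening": finger opening in m; "gripper_force": force on a finger pad.
Only numpy, scipy, OpenCV 4.12 (cv2) and the standard library are available. Lean on these libraries where they do the work, as an engineer would, in place of code of your own. Each camera call takes 0.05 s, during which the arm holds its last target. There are 200 camera calls.

### The job

Get the little white air sampler ready for its leak test: slide the flat filter cassette nose first into the slot in the sampler's front until it is fully home, then put the snap cap over the stud on top and press it down until it clicks on. Keep pressing after the click so that the spring gasket under the cap stays firmly squeezed, by more than half of its travel, and do not let go: the program finishes while the gripper is still holding and pressing the cap down. Leave the timer and the tape roll where they are.

Things in the scene. Friction and masses are not known exactly. Their poses are not given: they have to be found in the camera images.
- sampler: air sampler, fixed: white box 120 (x) x 130 (y) x 45 mm high; origin under its centre; its front looks to its own -x. In the front, at worktop level and open below, is the slot: 83.5 mm wide, 15 mm high, centred on y = 0, 72 mm deep; two slanted steel guides 13 mm high widen the mouth, reaching 15 mm ahead of the front face. On top stands the steel stud
- slot_mouth (a point): point on the sampler's front face, middle of the slot's width, 5 mm above the worktop; the slot runs from here along the sampler's +x
- slot_end (a point): middle of the solid end of the slot, 72 mm behind slot_mouth, 5 mm above the worktop; the cassette's nose touches here when home
- stud_foot (a point): foot of the upright stud, on its axis, on the sampler's top face (45 mm above the worktop), 80 mm behind the front face. The stud is a post 17 mm thick, 22 mm tall, its top 6 mm a cone (9 mm wide at the tip). Four sprung steel detent balls stand out of it 13 mm above its foot
- stud_tip (a point): top of the stud's cone, 22 mm above stud_foot. A cap lowered over the stud meets the balls with its underside about 16 mm above stud_foot; pressing it past them takes about 8 to 13 N, then the force drops with a click when the underside is 9 to 6 mm above stud_foot. From 6 mm on down the flange squeezes the gasket
- gasket (a joint): travel of the spring-loaded black gasket ring round the stud's foot (47 mm wide, its top 6 mm above the sampler's top face): 0 = free, grows downward to 0.004 m = squeezed flat. About 2.5 N per mm; only the cap's flange presses it squarely
- cassette: loose filter cassette, 150 g: aluminium-grey flat slab 120 (x) x 80 (y) x 10 mm lying on the worktop, a round white filter in its top; origin under its centre. Its nose is the +x end. An upright grip block 16 (x) x 24 (y) mm stands on it 50 mm behind the centre (-x), its top 46 mm above the worktop. When home, 48 mm of the slab stay outside the slot
- cassette_nose (a point): middle of the cassette's front (+x) edge, 60 mm ahead of its centre, 5 mm above its underside
- cassette_grip (a point): centre of the cassette's grip block, 30 mm above its underside, 50 mm behind its centre
- cap: loose aluminium snap cap, 40 g, standing on the worktop, open end down: flange 54 mm wide and 5 mm thick at the bottom, above it a round body 32 mm wide to grip, top 30 mm above the underside; origin in the centre of the underside. The mouth through the flange is 20 mm wide, wider above
- timer: kitchen timer, 63 x 60 x 68 mm, loose bystander; origin under its centre
- tape: roll of tape lying flat, 104 mm wide, 25 mm high, loose bystander; origin under its centre
Things that resemble listed ones, but are neither listed nor needed, are in the scene too. Leave any orange or yellow look-alike of the cap alone.

How it is judged:
By the outcome, as a careful person would: the job done as asked, in the order asked, and still so for the second after the job is handed in, while the arm keeps its last pose, push and grip.
It also fails if it takes over 61 s, if anything falls off the work surface, if the arm or the gripper's body presses on something with over 40 N, if the wrist force passes 120 N, or if a joint passes its speed limit or range.

## Working session

There is one attempt and no reset: what is moved stays moved. The work goes in short steps, Python scripts to look and compute and a tool call to move; the robot and the scene stay as the last step left them, time stands still between calls to the robot, and variables do not carry over. Pictures are saved under pics/ and viewed, at most 10 in all, crops included, and the job is handed in when it is done.

Besides the shell and the picture viewer there is one more tool, called after "Emit:" as a command line: name --argument value ..., lists and objects as JSON in quotes. play_rows: Moves the arm, as the interface text tells. Its arguments: {"type":"object","properties":{"commands":{"type":"array","items":{"type":"array","items":{"type":"array","items":{"type":"number"}}}}},"required":["commands"]}

```bash
ls; mkdir -p pics
cat > h.py <<'E'
import numpy as np, cv2, pickle
from plant import get_obs, snapshot, close_job, hold_point_z
from scipy.spatial.transform import Rotation as R
def rot(a):
    a=np.array(a,float)
    if a.shape==(3,3): return a
    if a.size==4: raise ValueError('quat')
    return R.from_euler('xyz',a,degrees=True).as_matrix()
def ray(s,px):
    p=cv2.undistortPoints(np.array(px,float).reshape(-1,1,2),np.array(s['camera_matrix']),np.array(s['dist'])).reshape(-1,2)
    return np.array(s['origin']), np.c_[p,np.ones(len(p))]@rot(s['attitude']).T
def plane(s,px,z):
    o,d=ray(s,px); return o+d*((z-o[2])/d[:,2])[:,None]
def proj(s,P):
    A=rot(s['attitude']); c=(np.array(P,float).reshape(-1,3)-s['origin'])@A
    return cv2.projectPoints(c,np.zeros(3),np.zeros(3),np.array(s['camera_matrix']),np.array(s['dist']))[0].reshape(-1,2)
def take(name,f):
    s=snapshot(name); cv2.imwrite(f'pics/{f}.png',cv2.cvtColor(s['frame'],cv2.COLOR_RGB2BGR)); pickle.dump(s,open(f'{f}.pkl','wb')); return s
def load(f): return pickle.load(open(f+'.pkl','rb'))
E
python3 - <<'E'
from h import *
o=get_obs(); print(o, hold_point_z)
for n in ['scene','side','wrist']:
    s=take(n,n+'0'); print(n,s['origin'],s['attitude'],s['camera_matrix'],s['dist'])
E
```

```text
pics
{'clock': 0.0, 'joint_pos': array([-5.82629367e+01,  2.05907384e+01,  6.34958445e-01, -1.76284213e-02,
       -7.01351754e+01, -1.65064382e+01]), 'qvel': array([ 0.09375994,  0.09162192, -0.12373608, -0.05797362,  0.02158131,
       -0.04292362]), 'tau': array([ 2.75812827e-04, -5.82719886e+01,  2.93051594e+01,  6.99706793e+00,
        7.03178113e-03, -9.70552696e-05]), 'tool_pos': array([ 0.17714689, -0.65081239,  0.20034741]), 'orientation': array([ 1.79908084e+02, -9.95567863e-03, -1.64775370e+02]), 'force': array([-0.08997038,  0.95009928, -0.1512878 ]), 'moment': array([-0.02840836, -0.03215589, -0.0006363 ]), 'gripper_force': 0.0, 'opening': 0.08747195067739252} 0.0188
scene [-0.70829336  0.07906991  0.88604041] [-123.9265782     1.08713127  -88.06052856] [[445.69950944   0.         326.24558568]
 [  0.         445.69950944 199.11239989]
 [  0.           0.           1.        ]] [-0.12263513  0.          0.          0.          0.        ]
side [ 0.92352295 -0.44061346  0.81080226] [-137.65116087   -0.27036648   35.55973151] [[398.44886612   0.         326.85715519]
 [  0.         398.44886612 201.51366341]
 [  0.           0.           1.        ]] [-0.01095668  0.          0.          0.          0.        ]
wrist [ 0.09985491 -0.67156435  0.3849149 ] [ 1.63068875e+02 -1.17372495e-01  1.05227002e+02] [[288.05841638   0.         323.01824347]
 [  0.         288.05841638 195.52231805]
 [  0.           0.           1.        ]] [-0.04096053  0.          0.          0.          0.        ]
```

View pics/scene0.png

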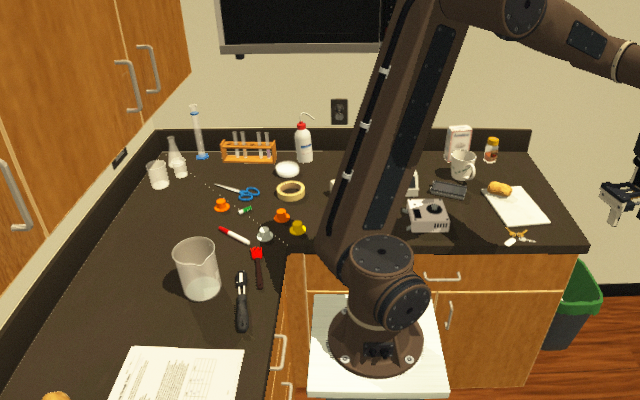

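View pics/side0.png

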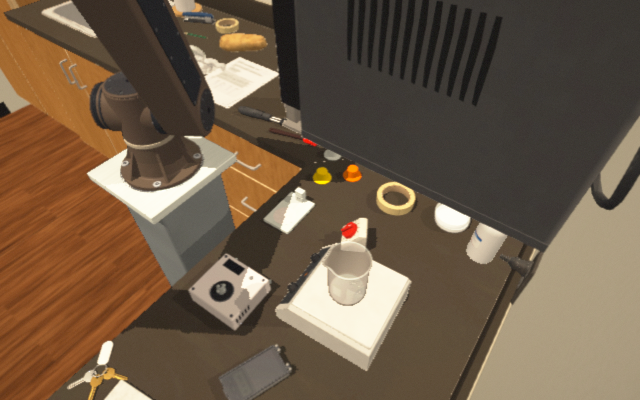

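Scene: arm hides the middle; white sampler at about (428,215); caps orange (222,205), (282,215), yellow (298,228), silver (265,234). Side: sampler with black gasket ring at (222,290), cassette at (290,210) with grip block at (300,195), silver cap near (332,155), yellow (322,175), orange (352,172). The timer is the white box with a red knob at (352,235) in the side view, and a balance stands beside it.

Possible confusions:
- Cap: silver (265,234), against orange (222,205), (282,215) and yellow (298,228) in scene. I choose silver.
- Sampler: (230,290) in side, against the balance at (345,300). I choose the box with the stud.
- Cassette: slab at (290,210), against the phone-like device at (255,375) in side.

Run:
```python
from h import *
a=cv2.imread('pics/side0.png')[130:350,170:390]; b=cv2.imread('pics/scene0.png')[170:250,195:315]; c=cv2.imread('pics/scene0.png')[175:245,320:460]
a=cv2.resize(a,(528,528),interpolation=cv2.INTER_CUBIC)
b=cv2.resize(b,(270,180),interpolation=cv2.INTER_CUBIC);c=cv2.resize(c,(270,135),interpolation=cv2.INTER_CUBIC)
im=np.zeros((528,800,3),np.uint8); im[:,:528]=a; im[:180,528:798]=b; im[200:335,528:798]=c
cv2.imwrite('pics/c1.png',im)
s=load('side0');t=load('scene0')
print('side sampler top px',plane(s,[[222,290]],.045+.022), 'cassette',plane(s,[[290,210],[300,195]],.01),'caps side',plane(s,[[332,152],[322,176],[352,173]],.03))
print('scene sampler',plane(t,[[428,210]],.045),'caps',plane(t,[[265,230],[298,225],[282,213],[222,203]],.03))
```

```text
side sampler top px [[ 0.49973432 -0.22040283  0.067     ]] cassette [[0.44020765 0.07298652 0.01      ]
 [0.42785416 0.1318151  0.01      ]] caps side [[0.4085688  0.31252284 0.03      ]
 [0.44500739 0.2115812  0.03      ]
 [0.50682405 0.27132881 0.03      ]]
scene sampler [[ 0.47935469 -0.19663655  0.045     ]] caps [[0.38843212 0.32504186 0.03      ]
 [0.41551121 0.22319004 0.03      ]
 [0.48030386 0.28188661 0.03      ]
 [0.53726781 0.49721851 0.03      ]]
```

View pics/c1.png

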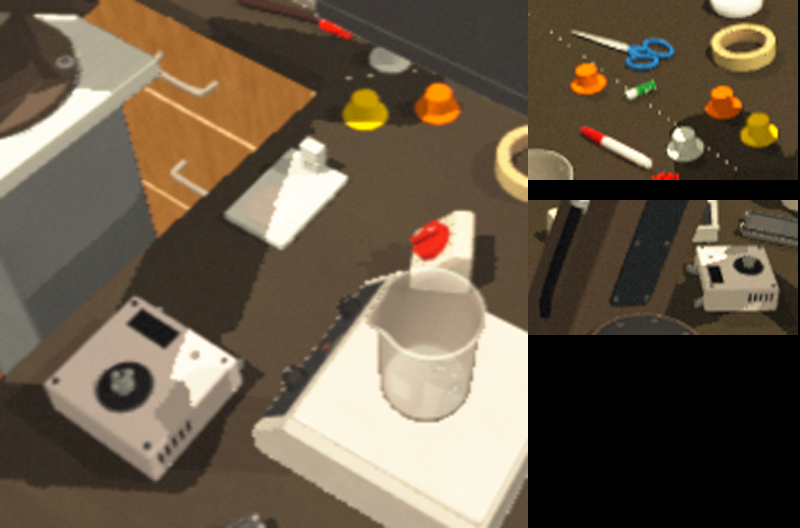

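Crop: the silver cap (685,143 in the inset) is the real one; orange and yellow are decoys. The sampler's stud is at crop (122,385), with its guides on the upper-right side, facing the cassette at (285,195). Next come corner measurements.

Run:
```python
from h import *
s=load('side0');t=load('scene0')
f=lambda l:[[x/2.4+170,y/2.4+130] for x,y in l]
P=plane(s,f([(135,300),(242,367),(155,470),(47,386)]),.045); print(P, np.linalg.norm(np.diff(P[[0,1,2,3,0]],axis=0),axis=1),P.mean(0))
print('ring',plane(s,f([(124,387)]),.051),'stud tip',plane(s,f([(122,371)]),.067))
# cassette slab: near corner, right corner, left corner at top z .01
Q=plane(s,f([(347,180),(280,243),(225,210),(275,135)]),.01);print('cass',Q,np.linalg.norm(np.diff(Q,axis=0),axis=1),Q.mean(0))
print('blocktop',plane(s,f([(312,146)]),.046))
print('cap scene',plane(t,[[195+157/2.25,170+129/2.25]],.03))
```

```text
[[ 0.42904156 -0.14328767  0.045     ]
 [ 0.56133328 -0.13890791  0.045     ]
 [ 0.56707774 -0.25709604  0.045     ]
 [ 0.43191223 -0.25627883  0.045     ]] [0.1323642  0.11832765 0.13516798 0.11302762] [ 0.4973412  -0.19889261  0.045     ]
ring [[ 0.49222263 -0.21822439  0.051     ]] stud tip [[ 0.48834821 -0.21265192  0.067     ]]
cass [[0.48265378 0.12566855 0.01      ]
 [0.47869951 0.01223849 0.01      ]
 [0.40090364 0.01246099 0.01      ]
 [0.37172453 0.13305345 0.01      ]] [0.11349896 0.07779619 0.12407241] [0.43349536 0.07085537 0.01      ]
blocktop [[0.44071871 0.11806706 0.046     ]]
cap scene [[0.40213247 0.32777525 0.03      ]]
```

```bash
cat >> h.py <<'E'
def row(pos,yaw,ref=None):
    o=get_obs(); p,e=(o['tool_pos'],o['orientation']) if ref is None else ref
    A=R.from_euler('xyz',e,degrees=True); B=R.from_euler('xyz',[180,0,yaw],degrees=True)
    print('row',np.round(A.inv().apply(np.array(pos)-p)*100,2),np.round((A.inv()*B).as_rotvec(degrees=True),2))
E
python3 - <<'E'
from h import *
s=load('side0')
b=plane(s,[[170+425/2.4,130+400/2.4]],.06)[0]; print('beaker',b)
for h in (.12,.15,.18,.21): print(h,(proj(s,[[b[0],b[1],h]])-[170,130])*2.4)
row([.49,-.15,.22],-90)
row([.44,.10,.22],-90,([.49,-.15,.22],[180,0,-90]))
E
```

```text
beaker [ 0.719695   -0.07651078  0.06      ]
0.12 [[428.07611076 363.96314495]]
0.15 [[429.74714466 344.37633149]]
0.18 [[431.51728801 323.61972993]]
0.21 [[433.39556701 301.586033  ]]
row [-43.34  40.12  -1.9 ] [ 7.000e-02  4.000e-02 -7.478e+01]
row [-25.   5.   0.] [0. 0. 0.]
```

Emit:
play_rows --commands '[[[-43.3,40.1,-1.9,0,0,-74.8,1],[-43.3,40.1,-1.9,0,0,-74.8,1],[-43.3,40.1,-1.9,0,0,-74.8,1],[-43.3,40.1,-1.9,0,0,-74.8,1],[-43.3,40.1,-1.9,0,0,-74.8,1],[-43.3,40.1,-1.9,0,0,-74.8,1],[-43.3,40.1,-1.9,0,0,-74.8,1],[-43.3,40.1,-1.9,0,0,-74.8,1],[-43.3,40.1,-1.9,0,0,-74.8,1],[-43.3,40.1,-1.9,0,0,-74.8,1],[-43.3,40.1,-1.9,0,0,-74.8,1],[-43.3,40.1,-1.9,0,0,-74.8,1],[-43.3,40.1,-1.9,0,0,-74.8,1],[-43.3,40.1,-1.9,0,0,-74.8,1],[-43.3,40.1,-1.9,0,0,-74.8,1],[-43.3,40.1,-1.9,0,0,-74.8,1],[-43.3,40.1,-1.9,0,0,-74.8,1],[-43.3,40.1,-1.9,0,0,-74.8,1],[-43.3,40.1,-1.9,0,0,-74.8,1]]]'

```text
clock: 1.73
tool_pos: [0.4891, -0.1515, 0.2202]
orientation: [180.0, -0.0, -90.0]
force: [-0.1, -0.2, 0.1]
opening: 0.0876
gripper_force: 0.0
```

Run:
```python
from h import *
take('wrist','w1'); o=get_obs(); print(o['clock'],o['tool_pos'],o['orientation'],load('w1')['origin'])
```

```text
1.7833 [ 0.48912299 -0.1515961   0.22025108] [ 1.79993532e+02 -5.91421229e-05 -9.00614204e+01] [ 0.48792892 -0.23027889  0.40467119]
```

View pics/w1.png

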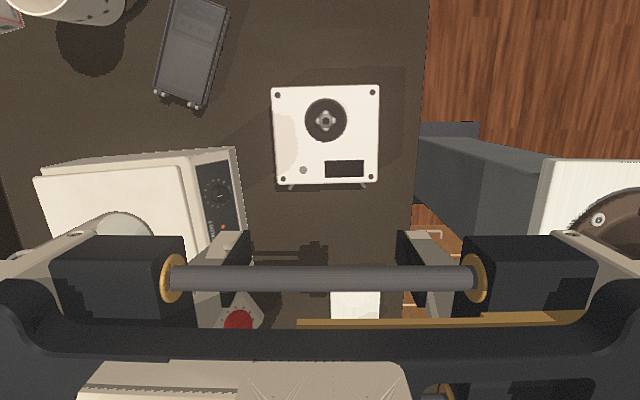

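Emit:
play_rows --commands '[[[-25,5,0,0,0,0,1],[-25,5,0,0,0,0,1],[-25,5,0,0,0,0,1],[-25,5,0,0,0,0,1],[-25,5,0,0,0,0,1],[-25,5,0,0,0,0,1],[-25,5,0,0,0,0,1],[-25,5,0,0,0,0,1],[-25,5,0,0,0,0,1]]]'

```text
clock: 2.53
tool_pos: [0.4395, 0.099, 0.2204]
orientation: [-180.0, -0.0, -89.9]
force: [0.1, 0.1, 0.0]
opening: 0.0876
gripper_force: 0.0
```

Run:
```python
from h import *
take('wrist','w2'); o=get_obs(); print(o['clock'],o['tool_pos'],o['orientation'],load('w2')['origin'])
```

```text
2.5833 [0.43962602 0.09841995 0.22027209] [ 1.79995418e+02 -1.05971754e-02 -9.00066602e+01] [0.43845941 0.0202794  0.40482529]
```

View pics/w2.png

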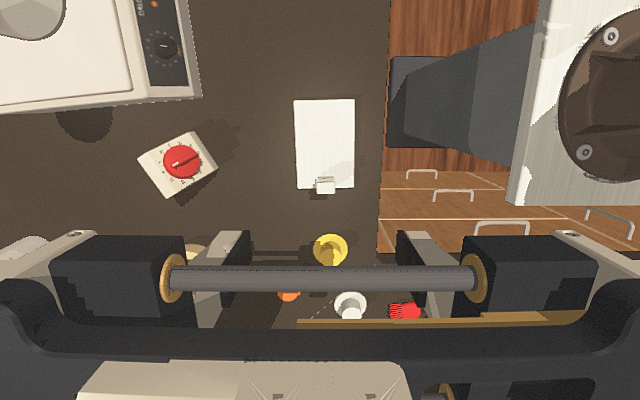

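w1 shows the sampler's top at (273–380, 85–185), the gasket at (326,121) and the guides at (291,187) and (364,187). w2 shows the cassette at (293–355, 99–190), its block at (325,186), the yellow cap at (330,247) and the silver cap at (350,300).

```bash
cat > m.py <<'E'
from h import *
def quad(f,roi,th,z,maxsat=60):
    s=load(f); x0,y0,x1,y1=roi; im=s['frame'][y0:y1,x0:x1]; hsv=cv2.cvtColor(im,cv2.COLOR_RGB2HSV)
    m=((hsv[...,2]>th)&(hsv[...,1]<maxsat)).astype(np.uint8)*255
    m=cv2.morphologyEx(m,cv2.MORPH_OPEN,np.ones((5,5)))
    c=max(cv2.findContours(m,cv2.RETR_EXTERNAL,cv2.CHAIN_APPROX_NONE)[0],key=cv2.contourArea)
    h=cv2.convexHull(c); 
    q=cv2.approxPolyDP(h,6,True).reshape(-1,2)+[x0,y0]
    P=plane(s,q,z); return s,q,P,c.reshape(-1,2)+[x0,y0]
E
python3 - <<'E'
from m import *
for f,roi,th,z in [('w1',(255,70,400,200),130,.045),('w2',(275,80,375,200),130,.01)]:
    s,q,P,c=quad(f,roi,th,z); print(f,q.tolist()); print(P.round(4),np.linalg.norm(np.roll(P,-1,0)-P,axis=1).round(4),P.mean(0))
    # side lines of the contour: x edges as fn of row
    W=plane(s,c,z)
    for y in np.arange(W[:,1].min()+.01,W[:,1].max()-.01,.012):
        k=W[abs(W[:,1]-y)<.006]; l=k[:,0]; print(round(y,3),l.min().round(4),l.max().round(4),((l.min()+l.max())/2).round(4))
s=load('w1')['frame']; g=cv2.cvtColor(s[90:155,295:358],cv2.COLOR_RGB2GRAY)
m=(g<90).astype(np.uint8); c=max(cv2.findContours(m,cv2.RETR_EXTERNAL,cv2.CHAIN_APPROX_NONE)[0],key=cv2.contourArea)
e=cv2.fitEllipse(c); print('ring',e, plane(load('w1'),[[e[0][0]+295,e[0][1]+90]],.051))
s=load('w2'); hsv=cv2.cvtColor(s['frame'],cv2.COLOR_RGB2HSV); print('block/slab V',hsv[178:196,325].tolist())
E
```

```text
w1 [[378, 85], [377, 179], [285, 184], [276, 176], [272, 87]]
[[ 0.423  -0.2564  0.045 ]
 [ 0.4184 -0.1426  0.045 ]
 [ 0.5369 -0.1361  0.045 ]
 [ 0.548  -0.1467  0.045 ]
 [ 0.5478 -0.2542  0.045 ]] [0.1139 0.1186 0.0154 0.1076 0.1248] [ 0.49480775 -0.18719457  0.045     ]
-0.246 0.4222 0.5496 0.4859
-0.234 0.4216 0.55 0.4858
-0.222 0.421 0.5493 0.4852
-0.21 0.4204 0.549 0.4847
-0.198 0.4198 0.5492 0.4845
-0.186 0.4196 0.5487 0.4842
-0.174 0.4198 0.5482 0.484
-0.162 0.4192 0.5484 0.4838
-0.15 0.4185 0.548 0.4833
w2 [[354, 99], [353, 187], [298, 188], [293, 101]]
[[0.3979 0.0089 0.01  ]
 [0.3956 0.1281 0.01  ]
 [0.4738 0.1297 0.01  ]
 [0.4776 0.0116 0.01  ]] [0.1192 0.0782 0.1182 0.0798] [0.43624737 0.06956927 0.01      ]
0.019 0.3975 0.4779 0.4377
0.031 0.3971 0.477 0.437
0.043 0.3967 0.4773 0.437
0.055 0.3963 0.4763 0.4363
0.067 0.396 0.4765 0.4363
0.079 0.3956 0.4766 0.4361
0.091 0.3952 0.4758 0.4355
0.103 0.3951 0.476 0.4356
0.115 0.3959 0.475 0.4354
0.127 0.3956 0.4752 0.4354
ring ((30.178749084472656, 29.987619400024414), (39.95591354370117, 41.606422424316406), 14.633001327514648) [[ 0.48515117 -0.21641816  0.051     ]]
block/slab V [[19, 43, 166], [23, 37, 225], [22, 39, 208], [20, 40, 179], [22, 43, 206], [26, 14, 248], [23, 14, 245], [23, 17, 243], [25, 13, 243], [24, 17, 243], [26, 16, 242], [25, 18, 243], [24, 15, 243], [24, 15, 244], [25, 13, 249], [26, 22, 255], [18, 78, 59], [18, 67, 76]]
```

Emit:
play_rows --commands '[[[-2.1,0.4,4,0,0,-1.2,1],[-2.1,0.4,8,0,0,-1.2,1],[-2.1,0.4,12,0,0,-1.2,1],[-2.1,0.4,16,0,0,-1.2,1],[-2.1,0.4,18,0,0,-1.2,1],[-2.1,0.4,19.5,0,0,-1.2,1],[-2.1,0.4,20.5,0,0,-1.2,1],[-2.1,0.4,20.5,0,0,-1.2,1]]]'

```text
clock: 3.25
tool_pos: [0.4346, 0.1176, 0.0131]
orientation: [179.8, -0.2, -89.0]
force: [-1.1, -0.0, 0.9]
opening: 0.0878
gripper_force: 0.0
```

Emit:
play_rows --commands '[[[0,0,0,0,0,0,0],[0,0,0,0,0,0,0],[0,0,0,0,0,0,0],[0,0,0,0,0,0,0],[0,0,0,0,0,0,0],[0,0,0,0,0,0,0],[0,0,0,0,0,0,0],[0,0,0,0,0,0,0]]]'

```text
clock: 3.92
tool_pos: [0.4357, 0.1205, 0.0154]
orientation: [-180.0, 0.0, -88.8]
force: [-0.1, -0.4, -1.3]
opening: 0.04
gripper_force: 0.0
```

Run:
```python
from m import *
s=take('wrist','w3'); o=get_obs(); print(o['clock'],o['tool_pos'],o['orientation'],o['force'])
hsv=cv2.cvtColor(s['frame'],cv2.COLOR_RGB2HSV)
print(proj(s,[[.4363,.07,.01],[.398,.0102,.01],[.478,.0102,.01],[.485,-.14,.045]]).round())
```

```text
3.9667 [0.43563158 0.12047302 0.01537028] [-1.79990498e+02  9.20393560e-03 -8.87615422e+01] [-0.35118224 -0.07922527 -0.74995782]
[[ 322.  152.]
 [ 387.   56.]
 [ 255.   53.]
 [ 218. -320.]]
```

View pics/w3.png

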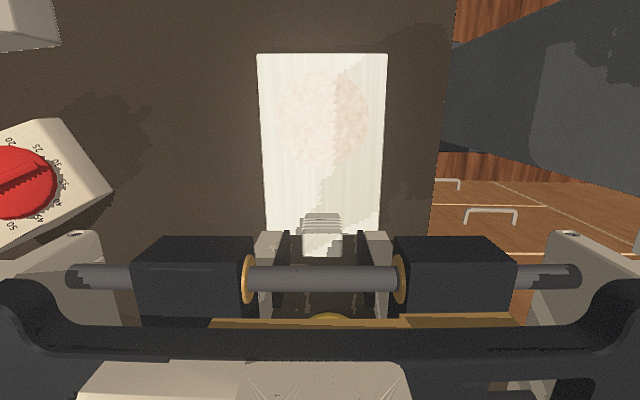

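w3: the slab's nose edge runs from (257,54) to (388,54), as predicted, and the block sits between the fingers, which are still closing.

Emit:
play_rows --commands '[[[0,0,0,0,0,0,0],[0,0,0,0,0,0,0],[0,0,0,0,0,0,0],[0,0,0,0,0,0,0],[0,0,0,0,0,0,0],[0,0,0,0,0,0,0]]]'

```text
clock: 4.47
tool_pos: [0.4357, 0.1204, 0.0153]
orientation: [-180.0, 0.0, -88.8]
force: [-0.2, 1.2, 0.8]
opening: 0.0232
gripper_force: 30.0
```

Run:
```python
from m import *
s=take('wrist','w4'); o=get_obs(); print(o['clock'],o['tool_pos'],o['orientation'],o['force'],o['opening'],o['gripper_force'])
s,q,P,c=quad('w4',(230,30,410,240),150,.01); print(q.tolist())
W=plane(s,c,.01)
for y in np.arange(.02,.1,.015):
    l=W[abs(W[:,1]-y)<.004][:,0]; print(round(y,3),l.min().round(4),l.max().round(4),((l.min()+l.max())/2).round(4))
l=W[abs(W[:,0]-.437)<.02][:,1]; print('nose y',l.min())
```

```text
4.5167 [0.4356671  0.12044486 0.01526581] [-1.79994820e+02  5.58232941e-03 -8.87687926e+01] [-0.83552238  0.82786877 -0.33757098] 0.023085644080509907 30.00015288591385
[[386, 53], [378, 234], [268, 234], [256, 55]]
0.02 0.3977 0.4773 0.4375
0.035 0.3972 0.4769 0.4371
0.05 0.3967 0.4764 0.4365
0.065 0.396 0.4758 0.4359
0.08 0.3955 0.4756 0.4356
0.095 0.395 0.4753 0.4352
nose y 0.009241330060354255
```

Emit:
play_rows --commands '[[[0,0,-0.3,0,0,0,0],[1.5,-0.5,-0.3,0,0,0,0],[4,-1.4,-0.3,0,0,0,0],[7,-2.5,-0.3,0,0,0,0],[10,-3.5,-0.3,0,0,0,0],[11.5,-4.0,-0.3,0,0,0,0],[12,-4.2,-0.3,0,0,0,0],[12,-4.2,-0.3,0,0,0,0],[12,-4.2,-0.3,0,0,0,0]]]'

```text
clock: 5.27
tool_pos: [0.4798, 0.0012, 0.0181]
orientation: [180.0, -0.0, -88.8]
force: [-0.3, -0.6, -1.9]
opening: 0.0235
gripper_force: 30.0
```

Run:
```python
from m import *
s=take('wrist','w5'); o=get_obs(); print(o['clock'],o['tool_pos'],o['orientation'],o['force'],o['opening'],o['gripper_force'])
im=cv2.imread('pics/w5.png')[0:250,200:440]; cv2.imwrite('pics/w5c.png',cv2.resize(im,None,fx=2.2,fy=2.2,interpolation=cv2.INTER_CUBIC))
```

```text
5.3167 [0.47981746 0.00165057 0.01818808] [ 1.79980092e+02  1.00437269e-03 -8.87784988e+01] [ 0.19488324  0.55707982 -2.19216426] 0.023173224608773187 29.999611973762512
```

View pics/w5c.png

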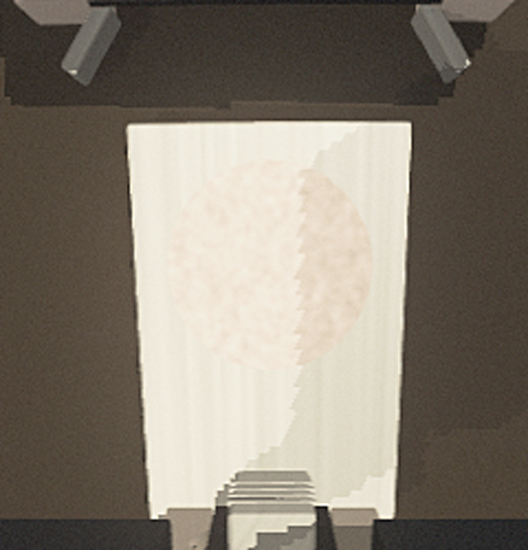

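w5: the guides' inner edges are at crop x 121 and 412 (mid 266.5) and the slab nose is at 127–411 (mid 269). It is centred within 0.7 mm, so I nudge it and insert.

Emit:
play_rows --commands '[[[0.5,-0.06,0.15,0,0,0,0],[1.2,-0.06,0.15,0,0,0,0],[2,-0.07,0.15,0,0,0,0],[2.8,-0.07,0.15,0,0,0,0],[3.6,-0.08,0.15,0,0,0,0],[4.4,-0.08,0.15,0,0,0,0],[5.2,-0.09,0.15,0,0,0,0],[6,-0.09,0.15,0,0,0,0],[6.8,-0.09,0.15,0,0,0,0],[7.6,-0.09,0.15,0,0,0,0],[8.2,-0.09,0.15,0,0,0,0],[8.6,-0.09,0.15,0,0,0,0],[8.8,-0.09,0.15,0,0,0,0],[8.8,-0.09,0.15,0,0,0,0]]]'

```text
clock: 6.48
tool_pos: [0.4829, -0.0871, 0.0167]
orientation: [180.0, -0.0, -88.8]
force: [-0.1, 0.4, -1.8]
opening: 0.0233
gripper_force: 30.0
```

Free so far; now lower it to rest and press on to the end stop in small steps.

Emit:
play_rows --commands '[[[0.3,0,0.1,0,0,0,0],[0.5,0,0.1,0,0,0,0],[0.7,0,0.1,0,0,0,0],[0.8,0,0.1,0,0,0,0],[0.9,0,0.1,0,0,0,0],[0.9,0,0.1,0,0,0,0]]]'

```text
clock: 6.98
tool_pos: [0.4831, -0.0958, 0.0158]
orientation: [180.0, -0.0, -88.8]
force: [0.2, 0.3, -1.8]
opening: 0.0236
gripper_force: 30.0
```

Emit:
play_rows --commands '[[[0.1,0,0.05,0,0,0,0],[0.2,0,0.05,0,0,0,0],[0.3,0,0.05,0,0,0,0],[0.3,0,0.05,0,0,0,0]]]'

```text
clock: 7.32
tool_pos: [0.4837, -0.0974, 0.0154]
orientation: [-179.9, 0.1, -88.8]
force: [-1.5, 10.3, 2.3]
opening: 0.0231
gripper_force: 30.0
```

Emit:
play_rows --commands '[[[0.05,0,0,0,0,0,0.7],[0,0,0,0,0,0,0.7],[0,0,0,0,0,0,0.7],[0,0,0,0,0,0,0.7],[0,0,0,0,0,0,0.7],[0,0,-2,0,0,0,0.7],[0,0,-5,0,0,0,0.7],[0,0,-9,0,0,0,0.7],[0,0,-13,0,0,0,0.7],[0,0,-17,0,0,0,0.7],[0,0,-20,0,0,0,0.7],[0,0,-20,0,0,0,0.7],[0,0,-20,0,0,0,0.7]]]'

```text
clock: 8.4
tool_pos: [0.4842, -0.0986, 0.2173]
orientation: [-179.7, 0.0, -88.8]
force: [-0.5, 0.8, -1.3]
opening: 0.061
gripper_force: 0.0
```

Run:
```python
from m import *
s=take('wrist','w6'); o=get_obs(); print(o['clock'],o['tool_pos'],o['orientation'],o['opening'])
cv2.imwrite('pics/w6c.png',cv2.resize(cv2.imread('pics/w6.png')[20:240,220:420],None,fx=2.5,fy=2.5,interpolation=cv2.INTER_CUBIC))
# cap location from w2: white/silver in roi, outline
s=load('w2'); hsv=cv2.cvtColor(s['frame'],cv2.COLOR_RGB2HSV)[283:325,325:385]
m=((hsv[...,2]>110)&(hsv[...,1]<60)).astype(np.uint8)
n,l,st,ce=cv2.connectedComponentsWithStats(m); i=1+st[1:,4].argmax(); print(st[i],ce[i])
for z in (.003,.015): print(z,plane(s,[[350,301]],z))
row([.49,.12,.22],-90);
```

```text
8.45 [ 0.48313191 -0.09864487  0.21563268] [-1.79931389e+02  3.24335962e-02 -8.87900846e+01] 0.06136614456957026
[  9   8  33  28 756] [25.19179894 21.69179894]
0.003 [[0.39337976 0.32521471 0.003     ]]
0.015 [[0.394726  0.3161082 0.015    ]]
row [-21.85  -1.15  -0.42] [-0.07  0.03  1.21]
```

View pics/w6c.png

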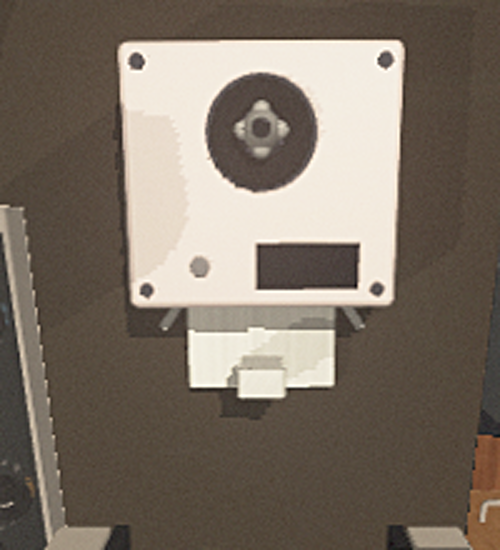

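w6: the cassette is in the slot, with its rear edge at crop row 387, the stud at (262,128) and the gasket at (262,131). I check these, then go to the cap.

Run:
```python
from m import *
s=load('w6'); f=lambda x,y:[220+x/2.5,20+y/2.5]
print('rear edge',plane(s,[f(200,387),f(325,386)],.01),'-> expect front +48mm')
print('front edge top',plane(s,[f(150,305),f(375,303)],.045))
im=s['frame'][45:100,298:352]; g=cv2.cvtColor(im,cv2.COLOR_RGB2GRAY); m=(g<90).astype(np.uint8)
c=max(cv2.findContours(m,cv2.RETR_EXTERNAL,cv2.CHAIN_APPROX_NONE)[0],key=cv2.contourArea); e=cv2.fitEllipse(c); print(e)
print('ring',plane(s,[[e[0][0]+298,e[0][1]+45]],.051),'tip',plane(s,[f(262,127)],.067))
t=load('scene0');print('red',plane(t,[[195+137/2.25,170+178/2.25]],.02))
row([.37,.325,.20],0)
```

```text
rear edge [[ 0.51572018 -0.08704733  0.01      ]
 [ 0.44614405 -0.089172    0.01      ]] -> expect front +48mm
front edge top [[ 0.53743551 -0.13589183  0.045     ]
 [ 0.42696934 -0.13928828  0.045     ]]
((25.988061904907227, 27.40037727355957), (41.890411376953125, 45.360904693603516), 10.523341178894043)
ring [[ 0.48513663 -0.21612655  0.051     ]] tip [[ 0.48424148 -0.21600623  0.067     ]]
red [[0.30745483 0.3418563  0.02      ]]
row [-42.59  10.42   1.57] [-8.000e-02 -3.000e-02 -8.879e+01]
```

Emit:
play_rows --commands '[[[-42.6,10.4,1.5,0,0,-88.8,0.7],[-42.6,10.4,1.5,0,0,-88.8,0.7],[-42.6,10.4,1.5,0,0,-88.8,0.7],[-42.6,10.4,1.5,0,0,-88.8,0.7],[-42.6,10.4,1.5,0,0,-88.8,0.7],[-42.6,10.4,1.5,0,0,-88.8,0.7],[-42.6,10.4,1.5,0,0,-88.8,0.7],[-42.6,10.4,1.5,0,0,-88.8,0.7],[-42.6,10.4,1.5,0,0,-88.8,0.7],[-42.6,10.4,1.5,0,0,-88.8,0.7],[-42.6,10.4,1.5,0,0,-88.8,0.7],[-42.6,10.4,1.5,0,0,-88.8,0.7],[-42.6,10.4,1.5,0,0,-88.8,0.7],[-42.6,10.4,1.5,0,0,-88.8,0.7],[-42.6,10.4,1.5,0,0,-88.8,0.7],[-42.6,10.4,1.5,0,0,-88.8,0.7]]]'

```text
clock: 9.78
tool_pos: [0.37, 0.3243, 0.1995]
orientation: [179.9, 0.0, -0.1]
force: [0.0, 0.0, 0.0]
opening: 0.0613
gripper_force: 0.0
```

Run:
```python
from m import *
s=take('wrist','w7'); o=get_obs(); print(o['clock'],o['tool_pos'],o['orientation'],o['opening'],o['joint_pos'])
print(proj(s,[[.394,.325,.01],[.42,.22,.01]]))
```

```text
9.8333 [0.37010488 0.32440707 0.1997509 ] [ 1.79950755e+02  2.64690869e-02 -1.04835687e-01] 0.061160094870407876 [ 6.41699472e+01  3.20983317e+00 -2.18488707e+01 -2.72585919e-03
 -6.49971497e+01  2.57263818e+01]
[[322.65217435 151.02515627]
 [404.84636079 130.65577043]]
```

View pics/w7.png

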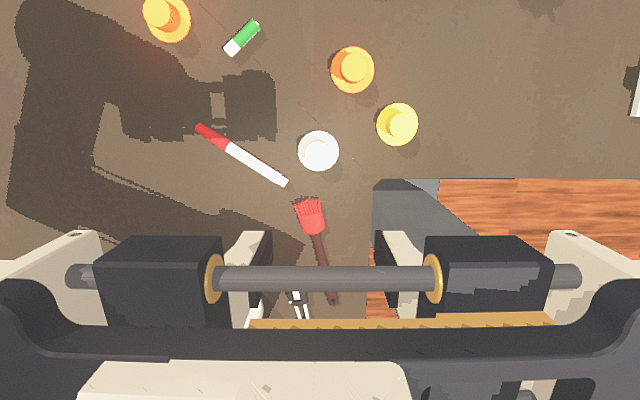

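w7: silver cap at (318,151) with the yellow one at (397,124), orange at (352,70), a pen to (287,185) and a red brush at (310,215); the finger corridors left and right of the cap are free.

Run:
```python
from m import *
s=load('w7'); hsv=cv2.cvtColor(s['frame'],cv2.COLOR_RGB2HSV)[125:178,290:345]
m=((hsv[...,2]>130)&(hsv[...,1]<70)).astype(np.uint8)
c=max(cv2.findContours(m,cv2.RETR_EXTERNAL,cv2.CHAIN_APPROX_NONE)[0],key=cv2.contourArea); e=cv2.fitEllipse(c); print(e)
p=[e[0][0]+290,e[0][1]+125]; P=plane(s,[p],.005)[0]; print('cap',P)
W=plane(s,c.reshape(-1,2)+[290,125],.005); print('size',np.ptp(W,axis=0))
row([P[0],P[1],.012],0)
```

```text
((24.8485164642334, 28.617786407470703), (48.78956604003906, 55.35346603393555), 115.99385833740234)
cap [0.38988254 0.33529755 0.005     ]
size [6.61122773e-02 7.26609107e-02 1.11022302e-16]
row [ 1.98 -1.11 18.77] [ 0.05  0.03 -0.1 ]
```

Run:
```python
from m import *
s=load('w7'); hsv=cv2.cvtColor(s['frame'],cv2.COLOR_RGB2HSV)[125:178,290:345]
print(hsv[26,:,2].tolist(), hsv[26,::6,1].tolist()); print(hsv[:,28,2].tolist())
for th in (150,175,200):
    m=cv2.morphologyEx(((hsv[...,2]>th)&(hsv[...,1]<80)).astype(np.uint8),cv2.MORPH_OPEN,np.ones((5,5)))
    c=max(cv2.findContours(m,cv2.RETR_EXTERNAL,cv2.CHAIN_APPROX_NONE)[0],key=cv2.contourArea); e=cv2.fitEllipse(c)
    W=plane(s,c.reshape(-1,2)+[290,125],.005); P=plane(s,[[e[0][0]+290,e[0][1]+125]],.005)[0];print(th,e,P,'size',np.ptp(W,axis=0))
```

```text
[167, 167, 168, 169, 165, 172, 148, 146, 236, 248, 243, 243, 243, 243, 242, 248, 249, 248, 247, 247, 247, 247, 247, 247, 247, 247, 247, 247, 247, 247, 247, 247, 247, 247, 247, 247, 247, 247, 247, 247, 247, 247, 247, 247, 247, 247, 248, 252, 255, 148, 170, 170, 173, 170, 170] [69, 65, 14, 0, 0, 0, 0, 0, 0, 69]
[163, 167, 168, 167, 110, 208, 255, 250, 248, 247, 247, 248, 250, 248, 239, 229, 250, 250, 248, 247, 247, 247, 247, 247, 247, 247, 247, 247, 247, 247, 247, 247, 247, 247, 247, 247, 247, 247, 247, 247, 247, 247, 247, 248, 251, 255, 189, 157, 169, 173, 169, 171, 168]
150 ((26.083955764770508, 26.62367057800293), (60.66153335571289, 62.266929626464844), 100.68084716796875) [0.39250954 0.33364609 0.005     ] size [6.86513861e-02 7.28876453e-02 5.55111512e-17]
175 ((27.924503326416016, 25.51717758178711), (40.41157150268555, 40.73336410522461), 65.2499008178711) [0.39395935 0.33121469 0.005     ] size [0.05391672 0.05285644 0.        ]
200 ((27.931320190429688, 25.573020935058594), (39.887752532958984, 40.736148834228516), 80.8117904663086) [0.39388595 0.33120624 0.005     ] size [0.05131246 0.05285644 0.        ]
```

Emit:
play_rows --commands '[[[2.4,-0.7,4,0,0,0,0.7],[2.4,-0.7,8,0,0,0,0.7],[2.4,-0.7,12,0,0,0,0.7],[2.4,-0.7,16,0,0,0,0.7],[2.4,-0.7,18,0,0,0,0.7],[2.4,-0.7,19,0,0,0,0.7],[2.4,-0.7,19.2,0,0,0,0.7],[2.4,-0.7,19.2,0,0,0,0.7],[2.4,-0.7,19.2,0,0,0,0.7]]]'

```text
clock: 10.58
tool_pos: [0.3949, 0.3331, 0.0098]
orientation: [-179.9, -0.1, 0.0]
force: [0.1, 0.2, -0.3]
opening: 0.0615
gripper_force: 0.0
```

Emit:
play_rows --commands '[[[0,0,0,0,0,0,0],[0,0,0,0,0,0,0],[0,0,0,0,0,0,0],[0,0,0,0,0,0,0],[0,0,0,0,0,0,0],[0,0,0,0,0,0,0],[0,0,0,0,0,0,0],[0,0,0,0,0,0,0]]]'

```text
clock: 11.25
tool_pos: [0.3941, 0.332, 0.0082]
orientation: [180.0, 0.0, 0.0]
force: [-0.6, -0.5, -0.2]
opening: 0.0136
gripper_force: 0.0
```

Run:
```python
from m import *
s=take('wrist','w8'); o=get_obs(); print(o['clock'],o['tool_pos'],o['orientation'],o['force'],o['opening'],o['gripper_force'])
cv2.imwrite('pics/w8c.png',cv2.resize(cv2.imread('pics/w8.png')[80:280,220:420],None,fx=2.5,fy=2.5,interpolation=cv2.INTER_CUBIC))
```

```text
11.3 [0.39406816 0.33198168 0.00822732] [1.79993977e+02 4.19957154e-03 2.84397837e-02] [-0.07041227  0.16506572 -0.05657314] 0.009607733381770761 0.0
```

View pics/w8c.png

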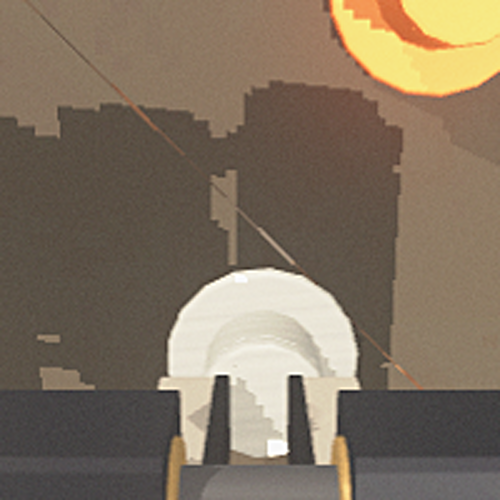

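w8: the fingers are nearly shut (opening 10 mm, no force). The cap's flange is at crop (262,361), further ahead than the finger plane, so I measure where it sits now.

Run:
```python
from m import *
s=load('w8'); o=get_obs(); f=lambda x,y:[220+x/2.5,80+y/2.5]
far=plane(s,[f(262,268)],.005)[0]; l,r=plane(s,[f(168,365),f(357,365)],.005); print('far edge',far,'lr',l,r,'center by far',far[0]-.027,(l[1]+r[1])/2)
print('proj tcp',(proj(s,[[*o['tool_pos'][:2],.008],[*o['tool_pos'][:2],.03]])-[220,80])*2.5, s['origin'],s['attitude'])
for cx in (.394,.404,.412,.42): print(cx,'flange far/body top near,far',((proj(s,[[cx+.027,.332,.005],[cx+.016,.332,.03],[cx-.016,.332,.03]])-[220,80])*2.5)[:,1].round())
s7=load('w7'); print('w7 cap top predicted for (.394,.3312)',proj(s7,[[.394+.016,.3312,.03],[.394-.016,.3312,.03],[.394-.027,.3312,.005],[.394+.027,.3312,.005]]).round(1))
```

```text
far edge [0.42059042 0.33118327 0.005     ] lr [0.39223204 0.35761901 0.005     ] [0.39226965 0.30432605 0.005     ] center by far 0.3935904158255412 0.33097252954609646
proj tcp [[258.94642382 363.23951233]
 [259.07315511 397.87588267]] [0.47199725 0.33233723 0.19272314] [ 1.63030185e+02  2.43567260e-02 -8.99661916e+01]
0.394 flange far/body top near,far [267. 338. 455.]
0.404 flange far/body top near,far [230. 298. 420.]
0.412 flange far/body top near,far [200. 266. 391.]
0.42 flange far/body top near,far [170. 232. 361.]
w7 cap top predicted for (.394,.3312) [[317.5 140.3]
 [317.7 166.2]
 [318.1 170.6]
 [317.8 129.5]]
```

Emit:
play_rows --commands '[[[0,0,0,0,0,0,0],[0,0,0,0,0,0,0],[0,0,0,0,0,0,0]]]'

```text
clock: 11.55
tool_pos: [0.3941, 0.332, 0.0082]
orientation: [180.0, 0.0, 0.0]
force: [-0.3, 0.3, -1.0]
opening: 0.0004
gripper_force: 0.0
```

Run:
```python
from m import *
o=get_obs(); print(o['clock'],o['tool_pos'],o['force'],o['opening'],o['gripper_force'])
a=take('wrist','w9'); b=take('scene','s9'); c=take('side','d9')
p=proj(b,[[.394,.331,.03]])[0].astype(int); q=proj(c,[[.394,.331,.03]])[0].astype(int); print(p,q)
def crop(n,p,r=45,k=390): 
    im=cv2.copyMakeBorder(cv2.imread(f'pics/{n}.png'),r,r,r,r,cv2.BORDER_CONSTANT); return cv2.resize(im[p[1]:p[1]+2*r,p[0]:p[0]+2*r],(k,k),interpolation=cv2.INTER_CUBIC)
w=cv2.resize(cv2.imread('pics/w9.png')[120:280,240:400],(390,390),interpolation=cv2.INTER_CUBIC)
cv2.imwrite('pics/m9.png',np.hstack([crop('s9',p),w]))
```

```text
11.55 [0.39407589 0.33195875 0.00819409] [-0.27790012  0.29339304 -0.98226283] 0.0004170084201863838 0.0
[263 228] [331 146]
```

View pics/m9.png

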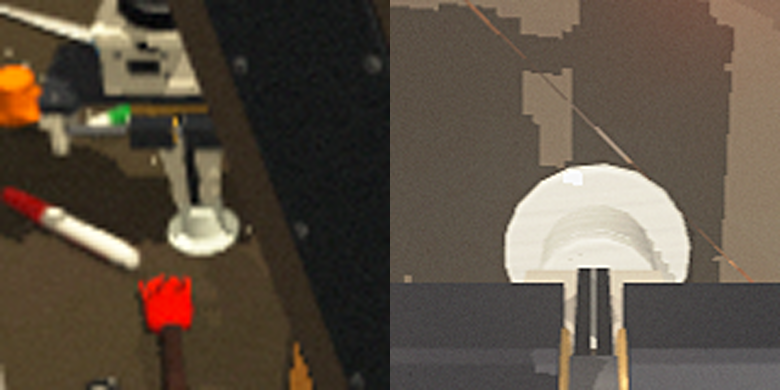

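That was my last picture (I have in fact viewed one more than the allowed ten), so from here on I use numbers only. The fingers shut completely without touching anything, yet the cap has not moved. I compare the scene pixels before and after.

Run:
```python
from m import *
a=load('scene0');b=load('s9')
pr=proj(a,[[.394-.027,.331,.0],[.394+.027,.331,.005],[.394-.016,.331,.03],[.394+.016,.331,.03],[.394,.331+.027,.003],[.394,.331-.027,.003]]);print(pr.round(1))
for s in (a,b):
    h=cv2.cvtColor(s['frame'],cv2.COLOR_RGB2HSV)
    for y in range(214,246): print(y,' '.join(f'{v:3d}' for v in h[y,250:280,2]))
    print()
```

```text
[[263.1 241.7]
 [265.4 229.9]
 [262.6 232. ]
 [264.1 225.8]
 [255.9 235.5]
 [272.6 235.7]]
214  83  86  84  80  86  84  81  85  82  84  84  84  83  86  83  85  88  90  89  87  84  85  83  85  89 107 152 169 168 170
215  83  83  83  82  83  83  85  85  83  84  83  83  89  86  87  90  88  89  84  85  86  84  85  84 102 176 200 161 161 164
216  89  83  85  82  85  82  85  86  83  87  83  83  84  85  83  87  86  86  90  86  82  87  83  93 144 205 199 159 159 161
217  83  82  85  85  85  87  83  83  86  85  84  79  85  85  84  86  82  87  84  84  89  83  82 117 221 208 201 173 159 164
218  86  85  84  85  88  87  87  84  83  84  83  82  85  82  82  84  87  88  86  87  88  85  86 134 237 204 203 184 167 167
219  86  85  84 151  84  82  84  86  80  84  84  86  88  84  81  83  87  90  84  86  87  87  75  95 182 207 203 202 180 163
220  85  85  85 157  84  83  82  83  84  84  84  85  86  82  85  86  84  87  79  70  73  69  67  51  98 173 198 199 202 179
221  83  83  83  88  84  84  82  87  86  87  82  85  87  84  87  79  71  69  66  43  47  45  42  46  49  85 148 177 193 189
222  85  80  83  
[... 6227 characters left out ...]
 238 246 244 249 246 247 243 229 211 195  87  74  72  81  83  85  85  80  58  52
241 113  83  88  88  87  80  86  87  85  76 109 155 190 209 197 199 183 125  81  72  70  73  74  70  73  80  86  84  62  52
242 118  86  84  85  87  88  88  87  85  84  78  84  87  86  83  83  75  71  77  72  73  73  73  75  71  76  77  85  72  50
243 110  85  84  80  89  89  86  88  83  88  80  85  86  84  79  73  71  75  73  74  78  70  75  74  73  70  71  84  83  60
244  90  84  87  83  86  87  87  87  83  83  84  86  83  86  81  80  73  72  73  72  74  72  72  76  71  73  73  75  83  75
245  80  77  83  82  83  85  82  86  82  83  84  88  82  85  83  78  71  73  69  75  74  69  75  74  76  73  77  72  76  82
```

Emit:
play_rows --commands '[[[0,0,-3,0,0,0,0],[0,0,-6,0,0,0,0],[0,0,-6,0,0,0,0],[0,0,-6,0,0,0,0]]]'

```text
clock: 12.03
tool_pos: [0.3948, 0.3333, 0.07]
orientation: [-179.8, -0.1, 0.0]
force: [-0.4, 0.2, -0.3]
opening: 0.0003
gripper_force: 0.0
```

Run:
```python
from m import *
o=get_obs(); t=o['tool_pos']; print(o['clock'],t,o['force'],o['opening'])
b=take('scene','s10'); w=take('wrist','w10')
for dz in (0,.01,.02,.03): print(dz, proj(b,[[t[0]-.0095,t[1],t[2]+dz]]).round(1), proj(b,[[t[0],t[1],t[2]+dz]]).round(1))
h=cv2.cvtColor(b['frame'],cv2.COLOR_RGB2HSV)
for y in range(194,236): print(y,' '.join(f'{v:3d}' for v in h[y,250:280,2]))
```

```text
12.0333 [0.39483337 0.33329371 0.0700226 ] [-0.43041     0.20472726 -0.26934194] 0.00028032947578970246
0 [[261.  220.3]] [[261.4 218.5]]
0.01 [[260.6 217.7]] [[261.1 215.9]]
0.02 [[260.3 215.1]] [[260.8 213.3]]
0.03 [[260.  212.4]] [[260.4 210.6]]
194  45  45  47  45  48 164  83  37  46  52  47  48  46  47  46  47  46  62 122 111 136 107  87  53  52  52  49  51  53  48
195  44  36  37  43  44 191 107  48  34  39  43  40  38  40  35  39  35  67 157 116 107 107 104  51  53  53  49  53  55  51
196  32  32  31  32  35 151  90  63  29  33  31  34  26  30  30  29  24  50 120  93  87  94  87  58  50  52  53  50  53  53
197  30  31  28  32  28  94 106  99  32  30  30  30  30  35  28  28  33  44  93  99  68  71  69  59  55  54  54  51  51  55
198  30  30  30  35  30  61 125 131  33  33  30  28  32  31  31  30  32  34  66 114  82  82  82  72  48  52  48  53  51  49
199  33  34  33  33  32  46 123 133  39  26  27  31  29  27  30  28  28  28  43  88  86  83  80  78  56  48  52  51  50  54
200  47  51  89  88  87  96 139 136  49  30  55  88  85  89  91  88  79  55  63  85  86  86  86  79  66  48
[... 3656 characters left out ...]
 254 254 254 253 253 253 253 236 198 111  87  85  85  91  87  86  87  86  87  90
231  44  44  48  48  48  47  43  46  47 162 245 252 253 253 253 252 252 245 216 205 228 152  87  86  88  88  84  85  87  90
232  46  47  40  43  45  49  44  46  89 125 170 230 235 244 239 236 238 222 207 239 253 241 153  87  87  84  86  86  86  88
233  65  48  51  46  67  67  44  85 152 162 133 159 164 173 185 195 214 217 217 228 253 253 240  91  83  87  87  86  86  90
234  83  71  70  67  85  79  43 154 187 167 136 145 156 169 187 199 213 216 212 218 254 253 252 139  84  88  85  87  83  88
235  82  85  86  86  87  84  82 183 186 177 135 144 159 179 192 205 210 215 215 222 252 253 252 147  93 125  86  88  89  85
```

The visible fingertips end about 20 mm above the reported TCP, at scene row 213.5 instead of 219. So the fingers had closed above the cap. I go lower, watching the force.

Emit:
play_rows --commands '[[[0,0,0,0,0,0,0.7],[0,0,0,0,0,0,0.7],[0,0,0,0,0,0,0.7],[0,0,0,0,0,0,0.7],[0,0,0,0,0,0,0.7],[0,0.05,1,0,0,0,0.7],[0,0.05,2,0,0,0,0.7],[0,0.05,3,0,0,0,0.7],[0,0.05,4,0,0,0,0.7],[0,0.05,5,0,0,0,0.7],[0,0.05,5.6,0,0,0,0.7],[0,0.05,6.0,0,0,0,0.7],[0,0.05,6.3,0,0,0,0.7],[0,0.05,6.3,0,0,0,0.7]]]'

```text
clock: 13.3
tool_pos: [0.394, 0.3313, 0.0046]
orientation: [180.0, 0.0, 0.0]
force: [-1.2, -0.2, 0.1]
opening: 0.0609
gripper_force: 0.0
```

Emit:
play_rows --commands '[[[0,0,0.2,0,0,0,0.7],[0,0,0.4,0,0,0,0.7],[0,0,0.5,0,0,0,0.7],[0,0,0.5,0,0,0,0.7]]]'

```text
clock: 13.63
tool_pos: [0.3941, 0.3315, 0.0003]
orientation: [-180.0, -0.0, 0.0]
force: [0.4, 0.1, -0.2]
opening: 0.0612
gripper_force: 0.0
```

Emit:
play_rows --commands '[[[0,0,0.2,0,0,0,0.7],[0,0,0.4,0,0,0,0.7],[0,0,0.4,0,0,0,0.7]]]'

```text
clock: 13.88
tool_pos: [0.394, 0.3314, -0.004]
orientation: [180.0, 0.0, 0.0]
force: [-0.1, -0.0, -0.2]
opening: 0.0611
gripper_force: 0.0
```

Run:
```python
from m import *
o=get_obs(); t=o['tool_pos']; print(o['clock'],t,o['force'],o['opening'])
b=take('scene','s11')
print(proj(b,[[t[0]-.0095,t[1]+.04,z] for z in (0,.01,.02)]).round(1))
h=cv2.cvtColor(b['frame'],cv2.COLOR_RGB2HSV)
for y in range(220,242): print(y,' '.join(f'{v:3d}' for v in h[y,244:286,2]))
```

```text
13.8833 [ 0.39397004  0.33135081 -0.00404532] [-0.14933463 -0.03722341 -0.1584999 ] 0.06114405497803962
[[251.3 238.1]
 [251.  235.6]
 [250.6 233.2]]
220  29  39  60  54  60 140 145  79  23  28  84  83  83  84  83  82  82  84  81  82  81  81  84  84  64  54  51  50  51  53  53  53  42  28  24  19  23  23  28  23  28  25
221  38  51 106 112 114 140 162  69  22  20  82  86  82  87  84  86  87  84  85  85  84  85  84  84  72  50  52  55  52  50  57  54  43  29  23  20  25  26  21  28  24  23
222  42  44 125 141 142 162 180  95  23  22  78  84  86 127  88  87  80  86  86  80  81  83  82  84  81  54  48  52  52  52  53  55  49  42  24  26  25  22  24  24  26  28
223  41  45 101 159 161 182 184 103  32  20  59  82  85 132  84  81  83  80  84  83  75  66  82  86  81  54  50  51  50  51  52  49  55  50  28  25  25  22  23  28  25  26
224  44  49  64 185 185 182 180 128  28  21  51  84  82  85  82  83 124  65  70  66  66  45  67  70  65  45  50  56  55  49  50  51  50  51  31  25  23  25  23  24  22  23
225  47  46  46 158 163 178 178 153  36  22  42  68  71  64  67  73 121  42  46  41  42  4
[... 2133 characters left out ...]
  38  35  37
238 250 225 141  94  85  84  71  72  84  88  86  83  82 198 224 230 245 240 226 204 226 225 225 225 224 227 227 224  87  41  42  46  53  50  54  55  50  53  47  40  25  27
239 254 253 249 183  98  84  88  87  90  87  80  77  80 106 210 238 252 254 249 244 248 248 248 249 249 244 213 118  72  65  68  69  58  51  51  51  54  50  52  52  33  27
240 252 254 254 252 220 137  91  84  86  85  76  72  69  71  99 161 222 246 246 248 247 247 243 230 214 192  88  74  81  81  82  84  64  54  51  53  56  53  49  52  41  22
241 243 249 252 254 247 210 107  86  89  88  73  73  72  74  72  67 108 154 194 205 198 201 183 129  77  72  72  72  75  72  81  81  74  51  53  48  55  52  47  52  47  30
```

The tips are now at z≈0.020 (row 232.7), which confirms the offset of about 24 mm. I go down another 1 cm and close.

Emit:
play_rows --commands '[[[0,0,0.3,0,0,0,0.7],[0,0,0.6,0,0,0,0.7],[0,0,0.9,0,0,0,0.7],[0,0,1.0,0,0,0,0.7],[0,0,1.0,0,0,0,0.7]]]'

```text
clock: 14.35
tool_pos: [0.3939, 0.3312, -0.0142]
orientation: [180.0, 0.0, 0.0]
force: [-0.5, -0.1, 0.5]
opening: 0.0616
gripper_force: 0.0
```

Emit:
play_rows --commands '[[[0,0,0,0,0,0,0],[0,0,0,0,0,0,0],[0,0,0,0,0,0,0],[0,0,0,0,0,0,0],[0,0,0,0,0,0,0],[0,0,0,0,0,0,0],[0,0,0,0,0,0,0],[0,0,0,0,0,0,0]]]'

```text
clock: 15.02
tool_pos: [0.3941, 0.3315, -0.0137]
orientation: [-180.0, -0.0, 0.0]
force: [-0.5, -0.4, 1.7]
opening: 0.0309
gripper_force: 30.0
```

The cap is gripped (31 mm, 30 N). I lift it and carry it over the stud.

Emit:
play_rows --commands '[[[0,0,-2,0,0,0,0],[0,0,-6,0,0,0,0],[0,0,-10,0,0,0,0],[0,2,-14,0,0,0,0],[1,6,-15,0,0,0,0],[2,10,-15,0,0,0,0],[2.5,14,-15,0,0,0,0],[3,18,-15,0,0,0,0],[3.5,22,-15,0,0,0,0],[4,26,-15,0,0,0,0],[5,30,-15,0,0,0,0],[6,34,-15,0,0,0,0],[7,38,-15,0,0,0,0],[8,42,-15,0,0,0,0],[9,46,-15,0,0,0,0],[9.1,50,-15,0,0,0,0],[9.1,53,-13,0,0,0,0],[9.1,54.8,-11,0,0,0,0],[9.1,54.8,-9.5,0,0,0,0],[9.1,54.8,-8.5,0,0,0,0]]]'

```text
clock: 16.68
tool_pos: [0.4839, -0.2175, 0.0692]
orientation: [-180.0, 0.1, -0.1]
force: [-0.5, 0.1, -0.6]
opening: 0.0313
gripper_force: 30.0
```

Emit:
play_rows --commands '[[[0,0,0.2,0,0,0,0],[0,0,0.2,0,0,0,0]]]'

```text
clock: 16.85
tool_pos: [0.485, -0.216, 0.0689]
orientation: [-180.0, 0.1, 0.1]
force: [-0.4, -0.4, -0.3]
opening: 0.031
gripper_force: 30.0
```

Run:
```python
from m import *
o=get_obs(); t=o['tool_pos']; print(o['clock'],t,o['orientation'],o['force'],o['opening'],o['gripper_force'])
s=take('side','d12'); w=take('wrist','w12')
# cap flange in wrist: far edge column profile along image centre
c=int(proj(w,[[t[0],t[1],.08]])[0,0]); hsv=cv2.cvtColor(w['frame'],cv2.COLOR_RGB2HSV)
print(c,hsv[150:240,c,2].tolist())
zu=t[2]+.0137; print('underside z',zu,'pred rows flange far', proj(w,[[t[0]+.027,t[1],zu+.005],[t[0]+.027,t[1],zu]]), 'stud tip/ring far',proj(w,[[.485,-.2162,.067],[.485+.0235,-.2162,.051]]))
print('flange cols',hsv[226,270:380,2].tolist())
```

```text
16.85 [ 0.48504744 -0.21603555  0.06886367] [-1.79997495e+02  7.68807521e-02  6.24294850e-02] [-0.36315517 -0.40951222 -0.34246941] 0.03102770788759563 29.99992340337485
323 [149, 149, 146, 148, 145, 148, 145, 149, 147, 147, 143, 147, 145, 145, 145, 140, 137, 178, 171, 178, 177, 177, 177, 178, 176, 174, 177, 174, 179, 177, 183, 196, 64, 67, 78, 79, 66, 58, 66, 66, 63, 61, 61, 67, 58, 59, 39, 179, 164, 195, 182, 168, 171, 170, 171, 169, 169, 166, 165, 166, 170, 170, 166, 171, 168, 165, 153, 154, 149, 158, 152, 153, 150, 155, 151, 150, 148, 154, 161, 155, 151, 161, 160, 187, 177, 174, 167, 164, 164, 165]
underside z 0.08256366659999571 pred rows flange far [[323.82311447 196.75957582]
 [323.80390152 194.38294371]] stud tip/ring far [[323.88894684 224.92053421]
 [323.91616151 186.59784716]]
flange cols [245, 246, 248, 242, 161, 168, 171, 173, 172, 175, 176, 173, 166, 164, 169, 169, 163, 166, 168, 166, 168, 164, 169, 165, 163, 166, 166, 163, 170, 167, 169, 166, 159, 153, 160, 158, 158, 156, 155, 155, 155, 151, 153, 153, 151, 156, 151, 155, 148, 155, 152, 149, 151, 148, 153, 147, 150, 148, 147, 147, 150, 148, 143, 141, 141, 137, 138, 137, 135, 135, 131, 132, 125, 124, 137, 159, 170, 167, 163, 167, 166, 165, 161, 161, 161, 164, 165, 161, 160, 164, 165, 163, 151, 185, 250, 249, 246, 246, 246, 246, 246, 245, 245, 253, 227, 99, 77, 82, 86, 84]
```

Run:
```python
from m import *
w=load('w12'); h=cv2.cvtColor(w['frame'],cv2.COLOR_RGB2HSV)[...,2]
for y in (184,190,196,200,204,208,212,216,220,224,228): print(y,' '.join(str(v) for v in h[y,262:386:2]))
t=np.array([.485,-.216,.0689])
a=np.linspace(0,np.pi,7); 
print('pred flange top',proj(w,np.c_[t[0]+.027*np.sin(a),t[1]-.027*np.cos(a),0*a+.0876]).round().tolist())
print('pred ring r23.5',proj(w,np.c_[.485+.0235*np.sin(a),-.2162-.0235*np.cos(a),0*a+.051]).round().tolist())
```

```text
184 180 177 177 181 179 176 175 176 173 175 179 175 177 174 176 176 175 177 178 171 174 176 178 183 163 102 69 72 76 78 77 76 78 79 70 74 66 78 177 181 174 178 175 175 180 178 178 176 177 172 244 246 246 246 246 246 250 133 84 88 88 84
190 173 179 178 174 176 173 178 177 179 175 179 176 178 173 174 172 179 174 179 185 81 76 76 66 62 60 57 67 54 67 63 58 59 65 59 65 55 61 61 72 75 72 76 187 176 178 177 174 177 175 240 246 246 246 246 246 252 106 83 82 88 86
196 176 177 171 178 175 179 175 173 173 180 176 176 180 177 177 174 182 94 75 72 63 60 62 58 59 58 59 54 54 50 42 52 61 40 51 63 60 65 63 58 60 61 58 73 75 89 185 179 173 165 250 246 246 246 246 246 252 79 86 89 86 86
200 177 177 177 174 176 174 177 174 178 175 175 174 177 175 177 183 82 77 59 59 61 48 144 176 185 191 186 185 180 186 180 181 182 179 187 186 178 165 168 170 71 53 64 57 67 73 94 180 175 166 250 246 246 246 246 245 253 74 90 87 88 87
204 176 179 172 176 174 179 175 174 176 175 174 174 175 180 175 126 74 59 156 178 183 180 172 165 168 169 167 166 170 168 170 168 170 170 170 166 170 168 170 166 174 177 161 72 51 55 73 1
[... 1090 characters left out ...]
 173 169 169 167 167 167 165 166 169 156 157 153 159 161 160 159 154 154 155 148 150 145 146 145 142 135 135 132 138 171 167 165 168 167 168 169 170 163 143 253 246 246 246 246 228 76 83 86 87 85
228 235 246 245 245 246 246 248 245 171 171 163 168 167 167 167 167 166 168 165 165 152 153 158 154 159 159 159 156 152 154 160 160 166 152 143 143 139 141 137 140 131 119 155 165 168 168 165 167 165 168 166 246 248 246 247 246 226 76 84 83 81 85
pred flange top [[366.0, 238.0], [361.0, 218.0], [346.0, 203.0], [324.0, 197.0], [302.0, 202.0], [286.0, 218.0], [281.0, 237.0]]
pred ring r23.5 [[355.0, 217.0], [351.0, 202.0], [340.0, 191.0], [324.0, 187.0], [308.0, 191.0], [296.0, 202.0], [293.0, 217.0]]
```

The cap and ring are both centred on column 323–324, and the rows match the prediction. I descend onto the stud.

Emit:
play_rows --commands '[[[0,0,0.6,0,0,0,0],[0,0,1.2,0,0,0,0],[0,0,1.5,0,0,0,0],[0,0,1.7,0,0,0,0],[0,0,1.8,0,0,0,0],[0,0,1.9,0,0,0,0],[0,0,1.9,0,0,0,0]]]'

```text
clock: 17.53
tool_pos: [0.4853, -0.2165, 0.0501]
orientation: [180.0, 0.0, 0.0]
force: [0.3, -0.2, -1.3]
opening: 0.0308
gripper_force: 30.0
```

Emit:
play_rows --commands '[[[0,0,0.1,0,0,0,0],[0,0,0.2,0,0,0,0],[0,0,0.3,0,0,0,0],[0,0,0.4,0,0,0,0],[0,0,0.4,0,0,0,0]]]'

```text
clock: 17.95
tool_pos: [0.4859, -0.2167, 0.0467]
orientation: [180.0, -0.1, 0.1]
force: [-0.7, -0.1, 3.1]
opening: 0.0312
gripper_force: 30.0
```

Emit:
play_rows --commands '[[[0,0,0.1,0,0,0,0],[0,0,0.2,0,0,0,0],[0,0,0.3,0,0,0,0],[0,0,0.4,0,0,0,0],[0,0,0.4,0,0,0,0]]]'

```text
clock: 18.37
tool_pos: [0.4858, -0.2166, 0.0425]
orientation: [180.0, -0.1, 0.0]
force: [1.4, -1.0, 0.8]
opening: 0.031
gripper_force: 30.0
```

Emit:
play_rows --commands '[[[0,0,0.1,0,0,0,0],[0,0,0.2,0,0,0,0],[0,0,0.3,0,0,0,0],[0,0,0.4,0,0,0,0],[0,0,0.4,0,0,0,0]]]'

```text
clock: 18.78
tool_pos: [0.4852, -0.2163, 0.0374]
orientation: [-180.0, 0.0, 0.0]
force: [3.4, -1.2, -6.3]
opening: 0.0308
gripper_force: 30.0
```

Emit:
play_rows --commands '[[[0,0,0.05,0,0,0,0],[0,0,0.1,0,0,0,0],[0,0,0.15,0,0,0,0],[0,0,0.15,0,0,0,0]]]'

```text
clock: 19.12
tool_pos: [0.4852, -0.2164, 0.0367]
orientation: [-180.0, 0.0, 0.0]
force: [1.6, 0.1, -1.5]
opening: 0.031
gripper_force: 30.0
```

Emit:
play_rows --commands '[[[0,0,0.05,0,0,0,0],[0,0,0.1,0,0,0,0],[0,0,0.1,0,0,0,0]]]'

```text
clock: 19.37
tool_pos: [0.4853, -0.2164, 0.0361]
orientation: [180.0, 0.0, 0.0]
force: [-1.4, 1.0, 4.1]
opening: 0.0313
gripper_force: 30.0
```

Emit:
play_rows --commands '[[[0,0,0.05,0,0,0,0],[0,0,0.1,0,0,0,0],[0,0,0.1,0,0,0,0]]]'

```text
clock: 19.62
tool_pos: [0.4853, -0.2164, 0.0351]
orientation: [180.0, -0.0, 0.0]
force: [-2.3, 0.7, 7.3]
opening: 0.0314
gripper_force: 30.0
```

Emit:
play_rows --commands '[[[0,0,0.05,0,0,0,0],[0,0,0.1,0,0,0,0],[0,0,0.1,0,0,0,0],[0,0,0.1,0,0,0,0]]]'

```text
clock: 19.95
tool_pos: [0.4854, -0.2164, 0.0343]
orientation: [180.0, -0.0, 0.0]
force: [-2.2, 1.5, 9.0]
opening: 0.0312
gripper_force: 30.0
```

Emit:
play_rows --commands '[[[0,0,0.05,0,0,0,0],[0,0,0.1,0,0,0,0],[0,0,0.1,0,0,0,0],[0,0,0.1,0,0,0,0],[0,0,0.1,0,0,0,0],[0,0,0.1,0,0,0,0]]]'

```text
clock: 20.45
tool_pos: [0.4853, -0.2164, 0.0335]
orientation: [180.0, -0.0, 0.0]
force: [-3.3, 2.9, 10.1]
opening: 0.0313
gripper_force: 30.0
```

Run:
```python
from m import *
w=take('wrist','w13'); take('side','d13')
o=get_obs(); t=o['tool_pos']; print(o['clock'],t,o['force'],o['moment'],o['opening'],o['gripper_force'])
h=cv2.cvtColor(w['frame'],cv2.COLOR_RGB2HSV)[...,2]
print('flange far row (grip slip check; was 197)',h[176:204,324].tolist())
print('pred if no slip',proj(w,[[t[0]+.027,t[1],t[2]+.0187]]).round(1))
```

```text
20.55 [ 0.4853628  -0.21640638  0.03352941] [-3.27058635  2.64025466 10.70801793] [0.87400771 1.29474236 0.068083  ] 0.03102844816409476 30.00241960398853
flange far row (grip slip check; was 197) [238, 236, 236, 237, 234, 235, 237, 237, 236, 235, 236, 235, 237, 236, 237, 236, 236, 238, 245, 205, 73, 243, 229, 244, 239, 233, 232, 229]
pred if no slip [[323.6 196. ]]
```

The gasket spring is carrying about 10 N (roughly 3.5–4 mm of squeeze), the cap has not slipped in the grip, and the click came before that (force fell to −6 N). I hand it in.

```bash
python3 -c "
from plant import *
print(close_job())"
```

```text
the job is handed in; nothing more can be done
None
```

I handed the job in at about 20.5 s: cassette fully home, cap clicked onto the stud, and the gripper still pressing it with about 10 N, roughly 3.5–4 mm of gasket squeeze. I viewed 11 pictures, one over the limit of 10.

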